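# Split a jammed nest of sample pots and sort them by size

### The arm

A 7-joint arm with a two-finger parallel gripper is mounted at the origin on a cart in front of the work surface, level with it; the furniture and walls round the work are solid. World frame = base frame: x ahead of the robot, y to its left, z up, the work surface at z = 0. Lengths are in m, angles in rad, forces in N, time in s.
With the tool pointing down it reaches from about 0.35 to 0.9 m from the base axis. Payload 8.1 kg.
Tool frame: the origin (TCP) lies midway between the tips of the shut fingers; the grasp point (between the pads) lies 19 mm behind it (arm.hold_point_z is the distance from the TCP to the grasp point, in m); z points along the fingers, y is the direction in which the jaws open and shut (so a half turn about z gives the same grasp; the last joint's range is limited). The gripper opens to 92 mm and grips with 3 to 60 N. Pads are 19 mm wide; open, the fingers measure 130 mm over their backs; the gripper's body (75 mm by 190 mm) begins 47 mm behind the grasp point.
Start: joints at [1.055, 0.434, 0.025, 1.573, -0.012, 1.134, -0.075], TCP at [0.251, -0.573, 0.227] pointing down, gripper open.
Joint ranges: [-2.62, 2.62], [-0.44, 2.09], [-1.27, 1.32], [0.08, 2.57], [-1.32, 4.46], [0.12, 2], [-2.74, 2.74]. Speed limits (rad/s): [2.22, 2.22, 3.01, 3.01, 3.14, 3.14, 3.14].

### API

Orientations are given as a rotation vector (axis times angle).
In Python, from cell import arm gives the robot as it stands.
- The arm moves only by the shell command python3 -m pendant 'ROWS' [FORCE]. ROWS is JSON, a list of rows, each a list of 3 entries, a list of its own where there are three numbers: the shift along the tool's x, y, z in m, then the turn, a rotation vector about the tool's x, y, z in degrees, then the finger opening in m, from 0 to 0.0918. A call has 1 to 10 rows; each row shifts and turns the commanded pose from where the row before left it, along the tool's axes as they then stand; what a row does not reach is not made up. A row lasts 1/8 s, in which the tool goes at most 62.5 mm and 10.7 degrees, less where a joint would pass 70% of its speed; a pose out of reach is approached as far as the arm can. A call with a gripper value outside its range is refused whole. The fingers move at their own pace and stop on an object; FORCE is the grip in N (left out, the last holds). Time passes only in rows, so rows that do not move let the fingers close. It gives the time, the measured TCP pose, the force and the opening at its end, in the units of the state.
- arm.observe(): the state, without advancing time (a new reading comes with each control period).
- arm.get_image(name): name is "side" or "top"; returns (picture, depth): 420x560x3 uint8, red, green, blue; 420x560 float32, m along the optical axis (not along the pixel's ray), 0 where there is no reading.
- arm.camera_params(name): a dict with "fovy" (degrees; the focal length in pixels is half the picture's height over the tangent of half this angle, whatever the lens; pixels are square), "cx", "cy" (the principal point, pixels), "rvec" (rotation vector, rad) and "tvec" (3), from world to camera coordinates, as OpenCV has them. Camera axes: x right, y down, z forward; pixel columns grow to the right and rows downward; lengths in m; the calibration is good to about 2 mm. A picture is of the moment at which its call begins. camera_params takes no time and is no camera call.
- arm.sign_off(): hands the job in, once; it reports no verdict.
Trained networks look in the newest picture that a camera, given by its name, has taken for a name from the list of things; names that differ only in an ending like _2 or _b are one class to them, and where a whole thing is asked for, a point or a joint stands for the part that bears it (a point fixed in the world has none). Each returns a list of dicts, best first, with "conf" (0 to 1); they miss things now and then, are a little off and sometimes report something else, mostly with a low value. They report only what shows in the picture. A call takes as long as a camera call. They do not tell look-alikes from the thing itself.
- arm.look_for(camera, label): "rect" ([centre column, centre row, width, height] in pixels, round what is visible of it).
- arm.masks_of(camera, label): "pixels" (420x560 bool, what is visible of it) and "rect" ([centre column, centre row, width, height] in pixels, round what is visible of it).
The state is a dict: "clock": time; "joints": joint angles; "dq": joint speeds; "joint_efforts": joint torques, N m; "position": TCP position; "ee_rot": TCP orientation; "force": force on the tool from outside, world axes, zero at the start; "ft_torque": the same for the moment, N m; "width": opening from 0.0 (shut) to 1.0 (fully open).
Only numpy, scipy, OpenCV 4.12 (cv2) and the standard library are available. Lean on these libraries where they do the work, as an engineer would, in place of code of your own. Each camera call takes 0.05 s, during which the arm holds its last target.

### The job

Three square sample pots are jammed one inside the other, lying on their side, with the large grey one clamped in a bench cradle. Prise out the small yellow pot first while the blue one stays wedged in the grey one, and lay it in the small tray with the yellow floor; then prise out the medium blue pot and lay it in the larger tray with the blue floor. Lay both pots lengthways, flat on the tray floor with the same side down as they have now, let go of them, and do not disturb the amber vial, the beaker or the green-capped bottle.

Things in the scene. Friction and masses are not known exactly. Their poses are not given: they have to be found in the camera images.
- small_center (a point): centre of the small yellow square pot, lying on its side, 115 mm long; x runs along it and out of its mouth, z up. Body 40 mm wide (y), 30 mm high, walls 3 mm; this point is at mid-length and half-way up the body, 22.6 mm above the table. Two sprung rubber pads sit on its flanks 30 to 50 mm behind this point (5 mm proud when out of the nest). Loose, its tail drops to lie on the table (tilt 4 degrees). 0.11 kg
- small_rim (a point): middle of the top edge of the back face of the small pot's rim, 51.5 mm ahead of its centre: a plate 6 mm thick at the mouth, 64 mm wide, from the table up to 58 mm, so 20 mm above the body's top (38 mm above the table). 40 mm of yellow body shows behind it, up to the blue rim. The tail, 69 mm, is jammed in the blue pot: some 5 to 13 N along x slides it out; clear after 69 mm
- medium_center (a point): centre of the medium blue square pot, lying on its side, 130 mm long; x runs along it and out of its mouth, z up. Body 54 mm wide (y), 39 mm high, walls 3 mm; this point is at mid-length and half-way up the body, 23.7 mm above the table. Two sprung rubber pads sit on its flanks 35 to 55 mm behind this point (5 mm proud when out of the nest). 0.16 kg
- medium_rim (a point): middle of the top edge of the back face of the medium pot's rim, 59 mm ahead of its centre: a plate 6 mm thick at the mouth, 80 mm wide, from the table up to 63 mm, so 20 mm above the body's top (43 mm above the table). 40 mm of blue body shows behind it, up to the grey rim. The tail, 84 mm, is jammed in the grey pot: some 9 to 22 N along x slides it out; clear after 84 mm
- large_mouth (a point): middle of the mouth of the large grey pot, 25 mm above the table, on the front face of its rim; x points out of the mouth along the common axis of the nest. The pot is clamped in a dark steel cradle fixed to the table and does not move; its rim is 100 mm wide and 68 mm high, and everything of the cradle lies behind the rim and below 68 mm.
- bay_small: white tray with a yellow floor, fixed to the table, for the small pot; origin under its centre, x along its length: inside 150 x 110 mm, walls 12 mm high and 5 mm thick, floor 5 mm above the table
- bay_medium: white tray with a blue floor, fixed to the table, for the medium pot; origin under its centre, x along its length: inside 170 x 130 mm, walls 12 mm high and 5 mm thick, floor 5 mm above the table
- amber_vial_center (a point): middle of a loose amber vial with a black cap, 38 mm across and 99 mm high, a bystander
- beaker_center (a point): middle of a loose clear beaker, 48 mm across and 58 mm high, a bystander
- green_bottle_center (a point): middle of a loose clear bottle with a green cap, 28 mm across and 119 mm high, a bystander
Not all that is in view belongs to the job. What is shaped like the part that bears large_mouth but red is not meant.

How it is judged:
By the outcome, as a careful person would: the job done as asked, in the order asked, and still so for the second after the job is handed in, with the robot touching nothing.
It also fails if it takes over 62 s, if anything falls off the work surface, if the arm or the gripper's body presses on something with over 40 N, if the wrist force passes 120 N, or if a joint passes its speed limit or range.

## Working session

There is one attempt and no reset: what is moved stays moved. The work goes in short steps, Python scripts to look and compute and a shell command to move; the robot and the scene stay as the last step left them, time stands still between calls to the robot, and variables do not carry over. Pictures are saved under pics/ and viewed, and the job is handed in when it is done.

```bash
ls; mkdir -p pics; python3 - <<'E'
from cell import arm
import cv2,json
print(arm.observe(), arm.hold_point_z)
for n in("side","top"):
    im,d=arm.get_image(n); cv2.imwrite(f"pics/{n}0.png",im[:,:,::-1]); print(n,arm.camera_params(n))
E
```

```text
pics
{'clock': 0.0, 'joints': array([ 1.05538625,  0.43524158,  0.02496624,  1.57411801, -0.01161544,
        1.1340204 , -0.07510168]), 'dq': array([-2.81463560e-04, -2.34677640e-04,  3.06644152e-05,  9.34146713e-04,
        8.22000672e-04,  7.15762219e-04,  7.31546428e-04]), 'joint_efforts': array([-7.51437674e-04, -6.67859530e+01,  9.84555781e-01, -3.14464903e+01,
       -6.07625535e-02,  4.26218624e-02,  1.66796272e-04]), 'position': array([ 0.25048038, -0.57202906,  0.22592527]), 'ee_rot': array([-3.07339060e+00, -6.43412388e-01,  7.29359633e-04]), 'force': array([-0.72646013, -0.99918718,  0.13344136]), 'ft_torque': array([ 0.0241567 , -0.02558566, -0.00543629]), 'width': 1.0028179949990015} 0.0188
side {'fovy': 45.369419477831926, 'cx': 283.62701300220186, 'cy': 212.3131120324567, 'rvec': array([ 2.55009584,  0.01822452, -0.01832645]), 'tvec': array([-0.54863714, -0.02754472,  1.38941456])}
top {'fovy': 54.08943628973673, 'cx': 283.0852489788674, 'cy': 216.2747012344491, 'rvec': array([ 2.14266423, -2.07087229,  0.21933245]), 'tvec': array([-0.08811778,  0.56660141,  1.14472324])}
```

View pics/side0.png

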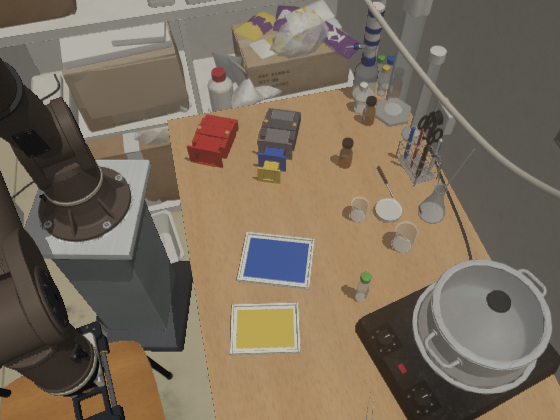

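View pics/top0.png

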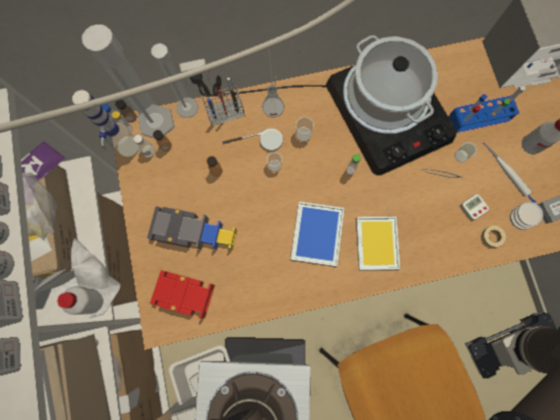

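The side view shows the grey/blue/yellow nest at about (275,145), (272,158) and (268,173). The red decoy is at (214,140), the blue tray at (277,260) and the yellow tray at (265,328). In the top view the nest runs from (175,228) to (230,237).

```bash
cat > h.py <<'E'
from cell import arm
import numpy as np, cv2
from scipy.spatial.transform import Rotation as R
def cloud(n,save=None):
    im,d=arm.get_image(n); p=arm.camera_params(n)
    if save: cv2.imwrite(save,im[:,:,::-1])
    f=210/np.tan(np.radians(p['fovy']/2)); v,u=np.mgrid[:420,:560]
    c=np.stack([(u-p['cx'])/f*d,(v-p['cy'])/f*d,d],-1)
    w=(c-p['tvec'])@R.from_rotvec(p['rvec']).as_matrix()
    w[d==0]=np.nan
    return im,w
def proj(n,P):
    p=arm.camera_params(n); f=210/np.tan(np.radians(p['fovy']/2))
    c=R.from_rotvec(p['rvec']).apply(np.atleast_2d(P))+p['tvec']
    return np.c_[c[:,0]/c[:,2]*f+p['cx'],c[:,1]/c[:,2]*f+p['cy']]
E
python3 - <<'E'
from h import *
np.set_printoptions(precision=4,suppress=True)
for n in("top","side"):
    im,w=cloud(n)
    np.savez(f"{n}.npz",im=im,w=w)
    for l in("small_center","medium_center","large_mouth","bay_small","bay_medium","amber_vial_center","beaker_center","green_bottle_center"):
        for r in arm.masks_of(n,l)[:2]:
            m=r["pixels"]; q=w[m]; q=q[~np.isnan(q[:,0])]
            if len(q)==0: print(n,l,r["conf"],"none");continue
            rc=cv2.minAreaRect((q[:,:2]*1000).astype(np.float32))
            print(n,l,round(r["conf"],2),np.round(r["rect"]),"med",np.median(q,0),"z95",np.percentile(q[:,2],97),"rect",np.round(rc[0],1),np.round(rc[1],1),round(rc[2],1))
E
```

```text
top small_center 0.69 [227. 240.  19.  19.] med [0.5033 0.0942 0.0376] z95 0.05948427445163434 rect [504.7  98.7] [47.2 56.2] 80.2
top medium_center 0.82 [211. 235.  20.  24.] med [0.5122 0.14   0.0428] z95 0.0636818290853556 rect [515.1 142.7] [50. 78.] 76.4
top large_mouth 0.88 [179. 229.  65.  40.] med [0.5291 0.2421 0.0493] z95 0.06518419830176295 rect [537.  251.2] [176.5 110.7] 81.1
top large_mouth 0.84 [182. 295.  66.  46.] med [0.3355 0.2114 0.0491] z95 0.06591245820762831 rect [337.1 222.5] [175.7 105.9] 75.9
top bay_small 0.63 [378. 242.  42.  55.] med [ 0.5076 -0.3578  0.0058] z95 0.013670657426521744 rect [ 508.4 -358.9] [161.  127.9] 3.7
top bay_medium 0.89 [317. 234.  51.  65.] med [ 0.5292 -0.1753  0.0056] z95 0.013158635663464794 rect [ 531.5 -175. ] [139.8 180.8] 83.6
top amber_vial_center 0.64 [217. 166.  15.  19.] med [0.7123 0.1418 0.0632] z95 0.1007519005887557 rect [726.7 149.5] [51.5 37. ] 30.2
top beaker_center 0.56 [274. 161.  18.  14.] med [ 0.7543 -0.0366  0.0279] z95 0.05863469898848159 rect [745.7 -36.7] [45.5 45.3] 50.3
top green_bottle_center 0.73 [355.
[... 1037 characters left out ...]
3.8
side amber_vial_center 0.69 [349. 153.  16.  30.] med [0.7206 0.134  0.0548] z95 0.09906126645857832 rect [727.6 169.2] [92.7 37. ] 78.7
side amber_vial_center 0.2 [266. 329.  69.  56.] med [ 0.5105 -0.359   0.0048] z95 0.01246873319387723 rect [ 509.9 -357.3] [161.5 122.3] 2.4
side beaker_center 0.56 [359. 210.  20.  25.] med [ 0.7489 -0.0359  0.0341] z95 0.05899575463945413 rect [749.9 -36.5] [50.3 49.1] 84.9
side green_bottle_center 0.85 [363. 284.  17.  32.] med [ 0.7362 -0.2838  0.0725] z95 0.11869308542795119 rect [ 752.  -264.1] [67.2 27.1] 43.6
side green_bottle_center 0.67 [272. 159.  29.  22.] med [0.5189 0.1253 0.0432] z95 0.06334775947946698 rect [511.6 140.5] [77.4 60.4] 1.7
```

```bash
cat > fit.py <<'E'
from h import *
from scipy.optimize import least_squares
np.set_printoptions(precision=4,suppress=True)
# boxes s0,s1,halfw,z0,z1
B=[(-6,0,50,0,68),(0,40,27,4,43.2),(40,46,40,0,63),(46,86,20,7.6,37.6),(86,92,32,0,58)]
def sdf(P,B=B):
    out=[]
    for s0,s1,hw,z0,z1 in B:
        c=np.array([(s0+s1)/2,0,(z0+z1)/2]);h=np.array([(s1-s0)/2,hw,(z1-z0)/2])
        q=np.abs(P-c)-h
        out.append(np.linalg.norm(np.maximum(q,0),axis=1)+np.minimum(q.max(1),0))
    return np.min(out,0)
def local(P,p):
    a=p[2];e=np.array([np.cos(a),np.sin(a)]);n=np.array([-e[1],e[0]])
    D=P[:,:2]-p[:2]
    return np.c_[D@e,D@n,P[:,2]-p[3]]
if __name__=="__main__":
  for names in(("top",),("side",),("top","side")):
    Q=[]
    for n in names:
        w=np.load(n+".npz")["w"].reshape(-1,3)*1000
        Q.append(w[~np.isnan(w[:,0])])
    Q=np.vstack(Q); p=np.array([520,180,np.radians(-101.),0])
    for it in range(6):
        L=local(Q,p); m=(L[:,0]>-4)&(L[:,0]<105)&(abs(L[:,1])<60)&(L[:,2]>12)&(L[:,2]<75)
        r=least_squares(lambda x:sdf(local(Q[m],x)),p,loss="soft_l1",f_scale=2.); p=r.x
    print(names,m.sum(),p[:2],np.degrees(p[2]),p[3],"med|r|",np.median(abs(sdf(local(Q[m],p)))))
    e=np.array([np.cos(p[2]),np.sin(p[2])]); print("small rim back top",p[:2]+e*86,"med rim",p[:2]+e*40)
E
python3 fit.py
```

```text
('top',) 762 [518.1829 166.5032] -99.39839182062381 -0.10660036518536406 med|r| 0.8005231304265514
small rim back top [504.1393  81.6576] med rim [511.651  127.0402]
('side',) 1017 [519.3833 166.2889] -99.45298008229355 -0.7502861338069982 med|r| 1.2827347465276446
small rim back top [505.2589  81.4567] med rim [512.8138 126.832 ]
('top', 'side') 1773 [518.6074 166.421 ] -99.45376930058528 -0.2806373753232341 med|r| 1.1122524289497535
small rim back top [504.4817  81.589 ] med rim [512.0373 126.9642]
```

```bash
cat > to.py <<'E'
import sys
from h import *
np.set_printoptions(precision=4,suppress=True)
# target x y z(mm, TCP) yaw(deg)
def show(x=None,y=None,z=None,yaw=None):
    o=arm.observe(); M=R.from_rotvec(o["ee_rot"]).as_matrix()
    print("t",round(o["clock"],2),"pos",o["position"]*1000,"yaw",round(np.degrees(np.arctan2(M[1,0],M[0,0])),2),"tilt",M[:2,2],"F",o["force"],"w",round(o["width"]*.0918,4),"q",o["joints"])
    if x is not None:
        a=np.radians(yaw)
        T=np.c_[[np.cos(a),np.sin(a),0],[np.sin(a),-np.cos(a),0],[0,0,-1]]
        print("turn (tool, deg)",np.degrees(R.from_matrix(M.T@T).as_rotvec()))
        D=np.array([x,y,z])-o["position"]*1000
        print("shift mm now-frame",M.T@D," after-turn frame",T.T@D)
if __name__=="__main__": show(*map(float,sys.argv[1:]))
E
python3 to.py 506.6 94.4 160 80.55; python3 -m pendant '[[[0,0,0],[0,0,-9.5],0.08],[[0,0,0],[0,0,-9.5],0.08],[[0,0,0],[0,0,-9.5],0.08],[[0,0,0],[0,0,-9.5],0.08],[[0,0,0],[0,0,-9.5],0.08],[[0,0,0],[0,0,-9.5],0.08]]' 40;  python3 to.py 506.6 94.4 160 80.55
```

```text
t 1.0 pos [ 250.6806 -572.5544  226.78  ] yaw 23.64 tilt [ 0.     -0.0001] F [-0.1875 -0.2766 -0.6712] w 0.0918 q [ 1.0554  0.4344  0.0251  1.5732 -0.0116  1.134  -0.0751]
turn (tool, deg) [  0.0058   0.0058 -56.9085]
shift mm now-frame [ 501.9003 -508.3608   66.6932]  after-turn frame [699.922  142.9412  66.78  ]
clock: 1.75
position: [0.2507, -0.5726, 0.2268]
ee_rot: [2.39, 2.039, -0.0]
force: [-0.1, 0.3, -0.6]
width: 0.873
t 1.75 pos [ 250.6643 -572.5724  226.7609] yaw 80.95 tilt [ 0.     -0.0001] F [-0.0583  0.305  -0.5696] w 0.0801 q [ 1.2074  0.4465 -0.1973  1.5588  0.0931  1.1454  0.8327]
turn (tool, deg) [0.0018 0.0065 0.4037]
shift mm now-frame [698.9255 147.8801  66.6858]  after-turn frame [699.9424 142.9544  66.7609]
```

```bash
python3 -m pendant '[[[0.05,0.0102,0],[0,0,0.4],0.08],[[0.05,0.0102,0],[0,0,0],0.08],[[0.05,0.0102,0],[0,0,0],0.08],[[0.05,0.0102,0],[0,0,0],0.08],[[0.05,0.0102,0],[0,0,0],0.08],[[0.05,0.0102,0],[0,0,0],0.08],[[0.05,0.0102,0],[0,0,0],0.08]]'
python3 -m pendant '[[[0.05,0.0102,0.01],[0,0,0],0.08],[[0.05,0.0102,0.01],[0,0,0],0.08],[[0.05,0.0102,0.01],[0,0,0],0.08],[[0.05,0.0102,0.01],[0,0,0],0.08],[[0.05,0.0102,0.01],[0,0,0],0.08],[[0.05,0.0102,0.01],[0,0,0],0.08],[[0.05,0.0102,0.007],[0,0,0],0.08],[[0,0,0],[0,0,0],0.08]]'
python3 to.py 506.6 94.4 160 80.55
```

```text
clock: 2.62
position: [0.3805, -0.2381, 0.227]
ee_rot: [2.402, 2.024, 0.0]
force: [0.6, -0.7, -0.4]
width: 0.868
clock: 3.62
position: [0.5102, 0.098, 0.1595]
ee_rot: [-2.395, -2.031, -0.003]
force: [0.1, -0.8, 0.3]
width: 0.873
t 3.62 pos [510.1745  97.9854 159.4895] yaw 80.6 tilt [0.0002 0.0027] F [ 0.1106 -0.7966  0.2717] w 0.0802 q [ 0.125   0.3935 -0.5437  1.8801  0.2463  0.9337 -0.6965]
turn (tool, deg) [-0.0129 -0.1519  0.0469]
shift mm now-frame [-4.1198 -2.9408 -0.5208]  after-turn frame [-4.1236 -2.9374 -0.5105]
```

```bash
python3 -m pendant '[[[-0.0041,-0.0029,0.02],[0,-0.15,0],0.065],[[0,0,0.03],[0,0,0],0.065],[[0,0,0.02],[0,0,0],0.065],[[0,0,0],[0,0,0],0.065]]'
python3 to.py 506.6 94.4 8 80.55; python3 - <<'E'
from h import *
for n in("top","side"):
    im,w=cloud(n); c=(225,235) if n=="top" else (270,160)
    cr=im[c[1]-60:c[1]+60,c[0]-70:c[0]+70]
    cv2.imwrite(f"pics/{n}1.png",cv2.resize(cr,None,fx=4,fy=4,interpolation=2)[:,:,::-1])
E
```

```text
clock: 4.12
position: [0.505, 0.0882, 0.0887]
ee_rot: [2.403, 2.023, -0.008]
force: [-0.1, 0.1, -0.5]
width: 0.708
t 4.12 pos [505.0189  88.211   88.7378] yaw 80.19 tilt [-0.0032 -0.0037] F [-0.1285  0.0728 -0.4842] w 0.065 q [ 0.0971  0.4759 -0.5007  1.9659  0.321   0.7817 -0.7595]
turn (tool, deg) [-0.145   0.242  -0.3584]
shift mm now-frame [ 6.7095  0.7068 80.7086]  after-turn frame [ 6.3646  0.5435 80.7378]
```

View pics/side1.png

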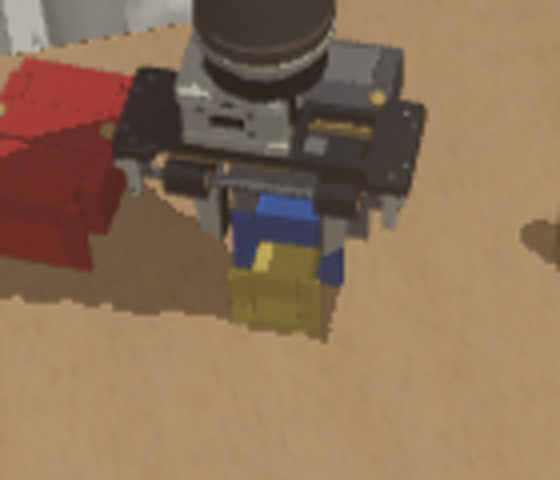

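View pics/top1.png

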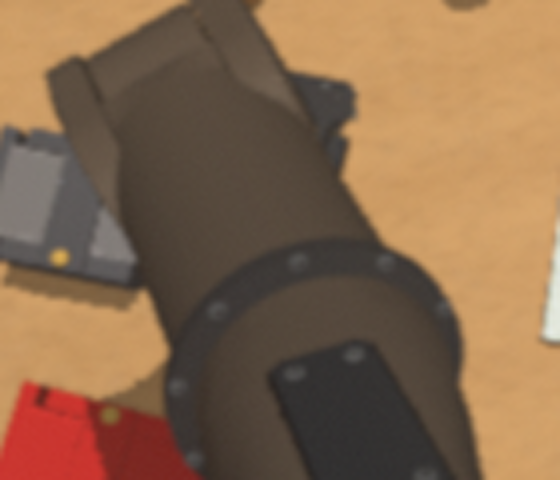

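The side view shows the open fingers at about (210,205) and (335,230) in the crop, straddling the yellow body behind its rim. The arm hides this area in the top view.

```bash
python3 -m pendant '[[[0,0,0],[0,0,0],0.065],[[0,0,0],[0,0,0],0.065]]'; python3 to.py 506.6 94.4 8 80.55
```

```text
clock: 4.47
position: [0.5066, 0.0895, 0.0905]
ee_rot: [2.401, 2.023, -0.002]
force: [0.2, -0.1, 0.6]
width: 0.708
t 4.47 pos [506.6051  89.5479  90.4773] yaw 80.23 tilt [ 0.0009 -0.0025] F [ 0.2468 -0.0639  0.5698] w 0.065 q [ 0.0967  0.4738 -0.5022  1.9637  0.3209  0.7817 -0.76  ]
turn (tool, deg) [ 0.0729  0.1345 -0.321 ]
shift mm now-frame [ 4.9741 -0.9339 82.4648]  after-turn frame [ 4.7854 -0.8017 82.4773]
```

```bash
python3 -m pendant '[[[0.0048,-0.0008,0.02],[0.07,0.13,-0.32],0.065],[[0,0,0.02],[0,0,0],0.065],[[0,0,0],[0,0,0],0.065],[[0,0,0],[0,0,0],0.065]]'; python3 to.py 506.6 94.4 8 80.55
```

```text
clock: 4.97
position: [0.5065, 0.0946, 0.0505]
ee_rot: [-2.396, -2.031, 0.001]
force: [-1.0, -0.2, 0.3]
width: 0.712
t 4.97 pos [506.5356  94.594   50.4539] yaw 80.57 tilt [-0.0005 -0.    ] F [-1.0385 -0.2463  0.2664] w 0.0654 q [ 0.0627  0.5329 -0.4729  1.994   0.3679  0.6984 -0.8041]
turn (tool, deg) [-0.027   0.005   0.0217]
shift mm now-frame [-0.1771  0.1153 42.4538]  after-turn frame [-0.1808  0.0953 42.4539]
```

```bash
python3 -m pendant '[[[0,0,0.02],[0,0,0],0.065],[[0,0,0.015],[0,0,0],0.065],[[0,0,0.007],[0,0,0],0.065],[[0,0,0],[0,0,0],0.065],[[0,0,0],[0,0,0],0.065]]'; python3 to.py 506.6 94.4 8 80.55
```

```text
clock: 5.6
position: [0.5064, 0.0946, 0.0081]
ee_rot: [-2.396, -2.031, 0.001]
force: [0.3, 0.3, -0.0]
width: 0.705
t 5.6 pos [506.3767  94.5618   8.1225] yaw 80.57 tilt [-0.0007 -0.    ] F [ 0.2979  0.2769 -0.0023] w 0.0647 q [ 0.0277  0.5967 -0.4297  2.0222  0.4212  0.609  -0.8515]
turn (tool, deg) [-0.0392  0.0081  0.0197]
shift mm now-frame [-0.123   0.2468  0.1223]  after-turn frame [-0.1229  0.2468  0.1225]
```

Close on the body.

```bash
python3 -m pendant '[[[0,0,0],[0,0,0],0.03],[[0,0,0],[0,0,0],0.03],[[0,0,0],[0,0,0],0.03],[[0,0,0],[0,0,0],0.03],[[0,0,0],[0,0,0],0.03],[[0,0,0],[0,0,0],0.03]]' 50; python3 to.py 506.6 94.4 8 80.55
```

```text
clock: 6.35
position: [0.5064, 0.0946, 0.0079]
ee_rot: [-2.396, -2.031, 0.001]
force: [1.0, 1.3, 4.4]
width: 0.431
t 6.35 pos [506.3541  94.5691   7.9085] yaw 80.57 tilt [-0.0007 -0.    ] F [1.0397 1.3411 4.3698] w 0.0395 q [ 0.0275  0.597  -0.4295  2.0224  0.4215  0.6085 -0.8518]
turn (tool, deg) [-0.0379  0.0068  0.0237]
shift mm now-frame [-0.1265  0.2703 -0.0917]  after-turn frame [-0.1264  0.2704 -0.0915]
```

```bash
python3 -m pendant '[[[-0.003,0,0],[0,0,0],0.03],[[-0.003,0,0],[0,0,0],0.03],[[-0.003,0,0],[0,0,0],0.03],[[-0.003,0,0],[0,0,0],0.03]]'; python3 to.py; python3 -m pendant '[[[-0.003,0,0],[0,0,0],0.03],[[-0.003,0,0],[0,0,0],0.03],[[-0.003,0,0],[0,0,0],0.03],[[-0.003,0,0],[0,0,0],0.03]]'; python3 to.py
python3 - <<'E'
from h import *
im,w=cloud("side"); c=(270,170)
cv2.imwrite("pics/side2.png",cv2.resize(im[c[1]-60:c[1]+60,c[0]-70:c[0]+70],None,fx=4,fy=4,interpolation=2)[:,:,::-1])
E
```

```text
clock: 6.85
position: [0.5048, 0.0851, 0.008]
ee_rot: [-2.393, -2.032, -0.004]
force: [1.6, 8.1, 0.2]
width: 0.434
t 6.85 pos [504.7902  85.0698   7.9722] yaw 80.66 tilt [0.0005 0.0032] F [1.6112 8.0872 0.2118] w 0.0398 q [ 0.0498  0.5934 -0.4327  2.0315  0.422   0.6012 -0.8331]
clock: 7.35
position: [0.5028, 0.0732, 0.008]
ee_rot: [-2.393, -2.032, -0.004]
force: [1.9, 8.1, 0.5]
width: 0.433
t 7.35 pos [502.8428  73.1992   7.9767] yaw 80.66 tilt [0.0006 0.0031] F [1.9175 8.0911 0.5389] w 0.0397 q [ 0.0729  0.5895 -0.4336  2.0405  0.4236  0.5963 -0.8141]
```

View pics/side2.png

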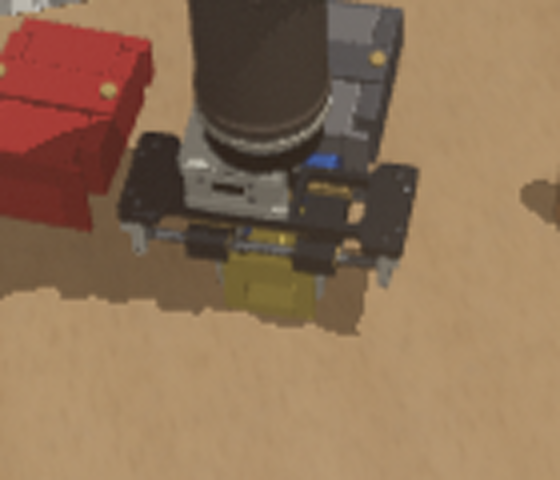

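Yellow has come out about 21 mm at 8 N. The visible blue patch is at about (322,160) in the crop. I'll check that blue hasn't moved.

```bash
cat > blue.py <<'E'
from h import *
def blue(tag):
    for n in("side","top"):
        im,w=cloud(n); i=im.astype(int)
        for c,m in(("blue",(i[...,2]>i[...,0]+40)&(i[...,2]>i[...,1]+30)),("yel",(i[...,0]>i[...,2]+70)&(i[...,1]>i[...,2]+55))):
            e=np.array([-.1642,-.9864]); D=w[...,:2]*1000-[518.6,166.4]; s=D@e; l=D@[.9864,-.1642]
            mm=m&(abs(l)<45)&(s>-30)&(s<200)&(w[...,2]>.02)
            if mm.sum()>3: print(tag,n,c,mm.sum(),"s range",np.percentile(s[mm],[2,50,98]).round(1),"l",np.percentile(l[mm],[2,98]).round(1),"z",np.percentile(w[...,2][mm],[5,95]).round(3))
blue("")
E
python3 blue.py
```

```text
side blue 20 s range [-3.5  5.9 74.9] l [11.1 31.5] z [0.037 0.053]
 side yel 4 s range [71.9 74.4 77.1] l [2.6 6.1] z [0.035 0.037]
 top blue 20 s range [-0.6  2.3  9.6] l [-28.8 -16.2] z [0.039 0.051]
```

```bash
python3 -m pendant '[[[-0.003,0,0],[0,0,0],0.03],[[-0.003,0,0],[0,0,0],0.03],[[-0.003,0,0],[0,0,0],0.03],[[-0.003,0,0],[0,0,0],0.03],[[-0.003,0,0],[0,0,0],0.03],[[-0.003,0,0],[0,0,0],0.03],[[-0.003,0,0],[0,0,0],0.03]]'; python3 to.py; python3 blue.py
python3 - <<'E'
from h import *
im,w=cloud("side"); c=(270,180)
cv2.imwrite("pics/side3.png",cv2.resize(im[c[1]-60:c[1]+60,c[0]-70:c[0]+70],None,fx=5,fy=5,interpolation=2)[:,:,::-1])
E
```

```text
clock: 8.38
position: [0.4994, 0.0525, 0.008]
ee_rot: [-2.393, -2.032, -0.004]
force: [1.3, 7.5, 0.1]
width: 0.432
t 8.38 pos [499.4017  52.4735   7.961 ] yaw 80.67 tilt [0.0005 0.0031] F [1.3054 7.4927 0.087 ] w 0.0396 q [ 0.1142  0.5835 -0.4352  2.0548  0.4262  0.5885 -0.7796]
 side blue 58 s range [-1.8 16.9 46. ] l [14.1 39. ] z [0.031 0.064]
 top blue 123 s range [-0.6 11.5 44.1] l [-34.7   5.7] z [0.038 0.061]
```

View pics/side3.png

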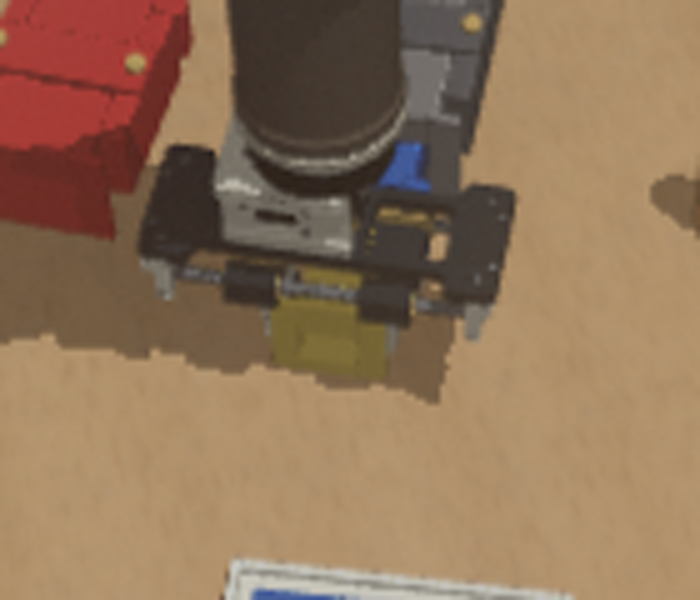

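Blue still ends at s≈46 mm, so it's staying put. Continuing the pull.

```bash
python3 -m pendant '[[[-0.003,0,0],[0,0,0],0.03],[[-0.003,0,0],[0,0,0],0.03],[[-0.003,0,0],[0,0,0],0.03],[[-0.003,0,0],[0,0,0],0.03],[[-0.003,0,0],[0,0,0],0.03],[[-0.003,0,0],[0,0,0],0.03],[[-0.003,0,0],[0,0,0],0.03]]'; python3 to.py; python3 -m pendant '[[[-0.003,0,0],[0,0,0],0.03],[[-0.003,0,0],[0,0,0],0.03],[[-0.004,0,0],[0,0,0],0.03],[[-0.005,0,0],[0,0,0],0.03],[[-0.005,0,0],[0,0,0],0.03],[[-0.005,0,0],[0,0,0],0.03],[[0,0,0],[0,0,0],0.03]]'; python3 to.py; python3 blue.py
```

```text
clock: 9.4
position: [0.4955, 0.0304, 0.0079]
ee_rot: [-2.395, -2.032, -0.001]
force: [0.3, 2.9, 4.3]
width: 0.432
t 9.4 pos [495.549   30.3872   7.9001] yaw 80.63 tilt [-0.0005  0.0011] F [0.2741 2.8968 4.2871] w 0.0397 q [ 0.1566  0.5782 -0.4355  2.0673  0.4296  0.5832 -0.7437]
clock: 10.28
position: [0.4912, 0.0037, 0.0079]
ee_rot: [-2.397, -2.03, 0.002]
force: [0.1, 1.1, 6.2]
width: 0.43
t 10.28 pos [491.1547   3.747    7.8768] yaw 80.52 tilt [-0.0011 -0.0008] F [0.0934 1.0686 6.1659] w 0.0395 q [ 0.2088  0.5729 -0.4355  2.0794  0.4332  0.5777 -0.6993]
 side blue 77 s range [-6.7 17.4 47.6] l [11.9 40.6] z [0.027 0.062]
 side yel 18 s range [ 71.4  77.4 170.9] l [-11.6  20.4] z [0.034 0.043]
 top blue 335 s range [-0.4 23.4 46.5] l [-31.8  31.2] z [0.038 0.063]
 top yel 54 s range [69.2 77.8 95. ] l [-20.9   2.9] z [0.028 0.041]
```

Yellow is free, with its tail at s≈69 mm against the blue rim at 46 mm. Lifting it now.

```bash
python3 -m pendant '[[[0,0,-0.005],[0,0,0],0.03],[[0,0,-0.01],[0,0,0],0.03],[[0,0,-0.02],[0,0,0],0.03],[[0,0,-0.02],[0,0,0],0.03],[[0,0,-0.015],[0,0,0],0.03],[[0,0,-0.01],[0,0,0],0.03]]'
python3 -m pendant '[[[0,0,0],[0,0,4],0.03],[[0,0,0],[0,0,8],0.03],[[0,0,0],[0,0,8],0.03],[[0,0,0],[0,0,8],0.03],[[0,0,0],[0,0,8],0.03],[[0,0,0],[0,0,8],0.03],[[0,0,0],[0,0,8],0.03],[[0,0,0],[0,0,8],0.03],[[0,0,0],[0,0,8],0.03],[[0,0,0],[0,0,8],0.03]]'
python3 to.py 470.9 -359.2 90 3.2
```

```text
clock: 11.12
position: [0.4913, 0.0044, 0.0886]
ee_rot: [-2.397, -2.031, 0.001]
force: [-0.0, 0.5, -1.2]
width: 0.427
clock: 12.38
position: [0.4909, 0.0046, 0.0876]
ee_rot: [3.139, 0.118, -0.003]
force: [0.1, 1.2, -1.2]
width: 0.431
t 12.38 pos [490.9005   4.6468  87.6354] yaw 4.31 tilt [-0.002  -0.0002] F [ 0.1058  1.1653 -1.1564] w 0.0395 q [ 0.0233  0.4051 -0.1824  2.0392  0.1099  0.7084 -1.7239]
turn (tool, deg) [0.0014 0.1173 1.1078]
shift mm now-frame [-47.2792 361.3166  -2.2658]  after-turn frame [-40.2798 362.163   -2.3646]
```

```bash
python3 -m pendant '[[[0,0,0],[0,0.12,1.1],0.03],[[-0.002,0.02,0],[0,0,0],0.03],[[-0.0043,0.04,0],[0,0,0],0.03],[[-0.0043,0.04,0],[0,0,0],0.03],[[-0.0043,0.04,0],[0,0,0],0.03],[[-0.0043,0.04,0],[0,0,0],0.03],[[-0.0043,0.04,0],[0,0,0],0.03],[[-0.0043,0.04,0],[0,0,0],0.03],[[-0.0043,0.04,0],[0,0,0],0.03]]'
python3 -m pendant '[[[-0.0043,0.03,0],[0,0,0],0.03],[[-0.004,0.022,0],[0,0,0],0.03],[[-0.0019,0.01,0],[0,0,0],0.03],[[0,0,0],[0,0,0],0.03],[[0,0,0],[0,0,0],0.03]]'
python3 to.py 470.9 -359.2 14 3.2
python3 - <<'E'
from h import *
for n in("top","side"):
    im,w=cloud(n); c=(370,235) if n=="top" else (270,310)
    cr=im[c[1]-60:c[1]+60,c[0]-70:c[0]+70]
    cv2.imwrite(f"pics/{n}4.png",cv2.resize(cr,None,fx=4,fy=4,interpolation=2)[:,:,::-1])
    b={"bay_small":0,"bay_medium":0}
    for l in b:
        for r in arm.masks_of(n,l)[:1]:
            q=w[r["pixels"]]; q=q[~np.isnan(q[:,0])]; print(n,l,r["conf"],cv2.minAreaRect((q[q[:,2]<.02][:,:2]*1000).astype(np.float32)))
E
```

```text
clock: 13.5
position: [0.477, -0.2979, 0.0877]
ee_rot: [-3.14, -0.1, -0.001]
force: [0.8, -0.6, -1.1]
width: 0.433
clock: 14.12
position: [0.4714, -0.3577, 0.0877]
ee_rot: [-3.139, -0.098, -0.001]
force: [-0.1, 1.2, -0.8]
width: 0.432
t 14.12 pos [ 471.3629 -357.671    87.6862] yaw 3.58 tilt [0.0008 0.0009] F [-0.1479  1.2065 -0.7762] w 0.0396 q [ 0.6461  0.5322 -0.1228  1.7999  0.0839  0.8143 -1.0257]
turn (tool, deg) [-0.0487 -0.0503  0.3812]
shift mm now-frame [-0.6224  1.5595 73.6844]  after-turn frame [-0.5475  1.5008 73.6862]
top bay_small 0.87 ((508.5743408203125, -355.94500732421875), (159.0494384765625, 119.6044692993164), 1.7586201429367065)
top bay_medium 0.93 ((532.2503051757812, -175.42874145507812), (140.3118896484375, 184.0352020263672), 82.67760467529297)
side bay_small 0.71 ((510.7065734863281, -358.13018798828125), (159.00106811523438, 120.29972076416016), 2.33808970451355)
side bay_medium 0.81 ((549.3721923828125, -173.30030822753906), (150.9274444580078, 147.6139678955078), 83.60948944091797)
```

View pics/side4.png

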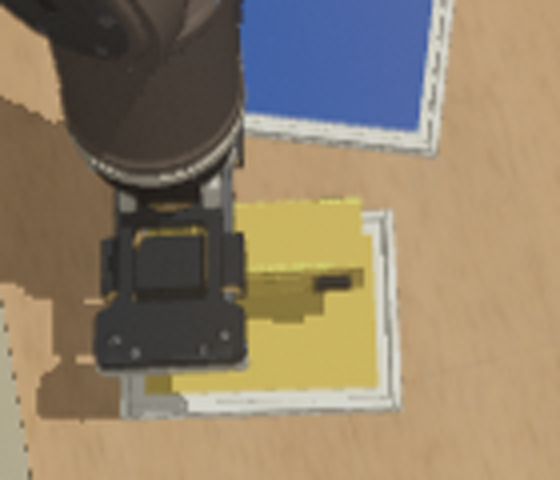

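View pics/top4.png

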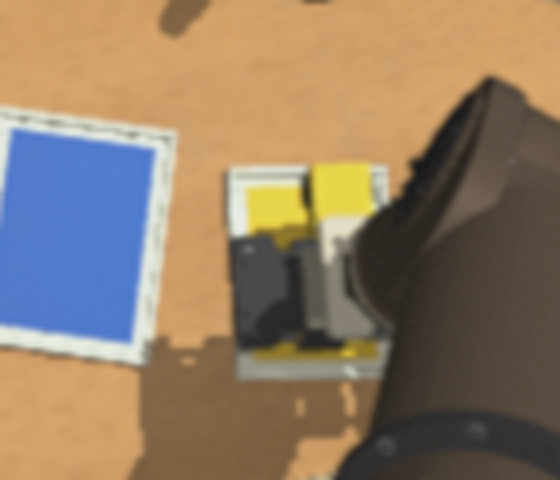

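The pot is over the yellow tray, with its tail at about (340,240) in the side crop and lined up lengthways. Lowering it.

```bash
python3 -m pendant '[[[-0.0005,0.001,0.01],[0,0,1.2],0.03],[[0,0,0.02],[0,0,0],0.03],[[0,0,0.02],[0,0,0],0.03],[[0,0,0.01],[0,0,0],0.03],[[0,0,0.006],[0,0,0],0.03],[[0,0,0.003],[0,0,0],0.03],[[0,0,0.002],[0,0,0],0.03],[[0,0,0.001],[0,0,0],0.03],[[0,0,0],[0,0,0],0.03]]'
python3 to.py 470.9 -358.5 14 2.3
```

```text
clock: 15.55
position: [0.4706, -0.3603, 0.0159]
ee_rot: [3.141, 0.062, 0.002]
force: [-0.6, -0.0, -0.5]
width: 0.438
t 15.55 pos [ 470.6357 -360.3309   15.9475] yaw 2.27 tilt [ 0.0011 -0.0002] F [-0.6416 -0.0436 -0.5224] w 0.0402 q [ 0.6368  0.6304 -0.1053  1.8459  0.0994  0.6693 -1.0575]
turn (tool, deg) [ 0.0151 -0.062  -0.0335]
shift mm now-frame [ 0.3344 -1.8195  1.9474]  after-turn frame [ 0.3375 -1.8188  1.9475]
```

```bash
python3 -m pendant '[[[0,-0.0018,0.0015],[0,0,0],0.03],[[0,0,0.0015],[0,0,0],0.03],[[0,0,0],[0,0,0],0.03],[[0,0,0],[0,0,0],0.03]]'
python3 to.py
python3 -m pendant '[[[0,0,0],[0,0,0],0.044],[[0,0,0],[0,0,0],0.048],[[0,0,0],[0,0,0],0.058],[[0,0,0],[0,0,0],0.058],[[0,0,0],[0,0,0],0.058]]'
python3 to.py
```

```text
clock: 16.05
position: [0.4706, -0.3582, 0.0129]
ee_rot: [-3.141, -0.062, -0.001]
force: [0.1, 1.6, 5.7]
width: 0.435
t 16.05 pos [ 470.5521 -358.1992   12.9391] yaw 2.28 tilt [0.0009 0.0002] F [0.1239 1.5783 5.664 ] w 0.0399 q [ 0.6338  0.6334 -0.1049  1.8506  0.1     0.662  -1.0608]
clock: 16.68
position: [0.4705, -0.3585, 0.0127]
ee_rot: [3.141, 0.062, 0.001]
force: [0.1, 0.1, -0.1]
width: 0.631
t 16.68 pos [ 470.4631 -358.5255   12.7057] yaw 2.26 tilt [ 0.0008 -0.0001] F [ 0.1478  0.1277 -0.1086] w 0.058 q [ 0.634   0.6338 -0.1046  1.8505  0.1002  0.6616 -1.0608]
```

Released. I'll rise straight up, then look.

```bash
python3 -m pendant '[[[0,0,-0.005],[0,0,0],0.058],[[0,0,-0.02],[0,0,0],0.058],[[0,0,-0.04],[0,0,0],0.058],[[0,0,-0.04],[0,0,0],0.058],[[0,0,-0.03],[0,0,0],0.058]]'
python3 -m pendant '[[[0,0,0],[0,0,-8],0.08],[[0,-0.04,0],[0,0,0],0.08],[[0,-0.05,0],[0,0,0],0.08],[[0,-0.05,0],[0,0,0],0.08],[[0,-0.05,0],[0,0,0],0.08],[[0,-0.04,0],[0,0,0],0.08]]'
python3 - <<'E'
from h import *
for n in("top","side"):
    im,w=cloud(n); np.savez(f"{n}.npz",im=im,w=w); c=(300,235) if n=="top" else (270,250)
    cr=im[c[1]-90:c[1]+100,c[0]-120:c[0]+120]
    cv2.imwrite(f"pics/{n}5.png",cv2.resize(cr,None,fx=3,fy=3,interpolation=2)[:,:,::-1])
E
python3 to.py
```

```text
clock: 17.3
position: [0.4707, -0.3587, 0.15]
ee_rot: [3.14, 0.062, 0.004]
force: [0.9, -0.6, 0.2]
width: 0.633
clock: 18.05
position: [0.4289, -0.1303, 0.1482]
ee_rot: [3.129, 0.282, 0.002]
force: [1.2, -0.6, 1.4]
width: 0.875
t 18.15 pos [ 428.6216 -127.9581  148.1845] yaw 10.6 tilt [0.0007 0.001 ] F [0.7906 0.4604 1.0743] w 0.0804 q [ 0.3786  0.2582 -0.2475  2.0722  0.0841  0.82   -1.3044]
```

View pics/side5.png

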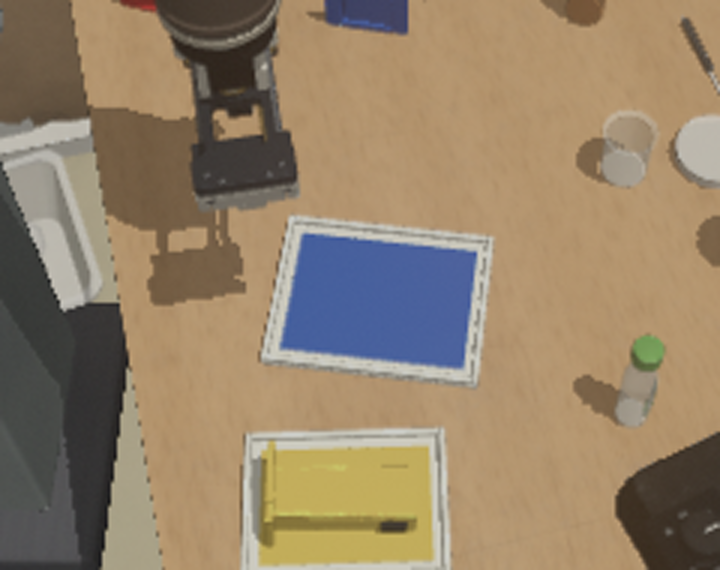

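View pics/top5.png

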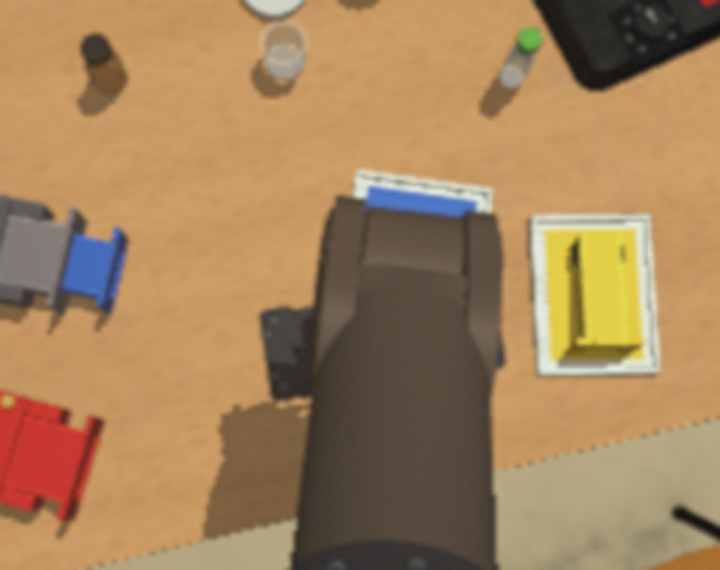

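Yellow lies lengthways in its tray, rim towards the robot, at about (345,490) in the side crop. Blue is still nested, at about (95,265) in the top crop. I'll refit the blue pose.

```bash
python3 - <<'E'
from fit import *
B2=B[:3]
Q=np.load("top.npz")["w"].reshape(-1,3)*1000; Q=Q[~np.isnan(Q[:,0])]
p=np.array([518.6,166.4,np.radians(-99.45),0])
for s0 in(-4,6):
  for it in range(6):
    L=local(Q,p); m=(L[:,0]>s0)&(L[:,0]<58)&(abs(L[:,1])<60)&(L[:,2]>12)&(L[:,2]<75)
    p=least_squares(lambda x:sdf(local(Q[m],x),B2),p,loss="soft_l1",f_scale=2.).x
  print(s0,m.sum(),p,np.degrees(p[2]))
E
python3 to.py 514 138.8 160 80.55
```

```text
-4 497 [518.4597 166.523   -1.7337  -0.1869] -99.33617328190137
6 314 [518.6326 166.507   -1.739   -0.362 ] -99.63917015720705
t 18.15 pos [ 428.6216 -127.9581  148.1845] yaw 10.6 tilt [0.0007 0.001 ] F [0.7906 0.4604 1.0743] w 0.0804 q [ 0.3786  0.2582 -0.2475  2.0722  0.0841  0.82   -1.3044]
turn (tool, deg) [ -0.0122  -0.0753 -69.9526]
shift mm now-frame [ 132.9913 -246.5167  -11.4813]  after-turn frame [277.156   40.4215 -11.8155]
```

```bash
python3 -m pendant '[[[0,0,0],[0,0,-6],0.075],[[0,0,0],[0,0,-9],0.075],[[0,0,0],[0,0,-9],0.075],[[0,0,0],[0,0,-9],0.075],[[0,0,0],[0,0,-9],0.075],[[0,0,0],[0,0,-9],0.075],[[0,0,0],[0,0,-9],0.075],[[0,0,0],[0,0,-6],0.075],[[0,0,0],[0,0,-4],0.075]]'
python3 -m pendant '[[[0.02,0.003,0],[0,0,0],0.075],[[0.045,0.007,0],[0,0,0],0.075],[[0.045,0.007,0],[0,0,0],0.075],[[0.045,0.007,0],[0,0,0],0.075],[[0.045,0.007,0],[0,0,0],0.075],[[0.045,0.005,0],[0,0,0],0.075],[[0.02,0.003,0],[0,0,0],0.075],[[0.01,0.001,0],[0,0,0],0.075],[[0,0,0],[0,0,0],0.075],[[0,0,0],[0,0,0],0.075]]'
python3 to.py 514.2 139.8 100 80.55
```

```text
clock: 19.27
position: [0.4294, -0.133, 0.148]
ee_rot: [2.399, 2.027, 0.001]
force: [-0.4, -0.5, -0.4]
width: 0.816
clock: 20.52
position: [0.5152, 0.1303, 0.1476]
ee_rot: [2.403, 2.022, -0.001]
force: [0.6, -0.4, -0.1]
width: 0.813
t 20.52 pos [515.1532 130.3424 147.6253] yaw 80.16 tilt [ 0.0004 -0.0011] F [ 0.5875 -0.4299 -0.0706] w 0.0746 q [ 0.0526  0.4254 -0.535   1.8656  0.2687  0.9221 -0.779 ]
turn (tool, deg) [ 0.0339  0.059  -0.3923]
shift mm now-frame [ 9.2043 -2.5841 47.6143]  after-turn frame [ 9.1727 -2.4931 47.6253]
```

```bash
python3 -m pendant '[[[0.0092,-0.0026,0.01],[0,0,-0.4],0.075],[[0,0,0.03],[0,0,0],0.075],[[0,0,0.03],[0,0,0],0.075],[[0,0,0.02],[0,0,0],0.075],[[0,0,0.0],[0,0,0],0.075],[[0,0,0],[0,0,0],0.075]]'
python3 to.py 514.2 139.8 10 80.55
python3 - <<'E'
from h import *
im,w=cloud("side"); c=(275,150)
cv2.imwrite("pics/side6.png",cv2.resize(im[c[1]-60:c[1]+60,c[0]-70:c[0]+70],None,fx=5,fy=5,interpolation=2)[:,:,::-1])
E
```

```text
clock: 21.28
position: [0.5146, 0.142, 0.0582]
ee_rot: [2.394, 2.033, 0.002]
force: [-0.1, -0.8, -0.3]
width: 0.82
t 21.27 pos [514.5555 141.9521  58.2184] yaw 80.68 tilt [0.0013 0.0003] F [-0.1255 -0.8197 -0.3219] w 0.0753 q [-0.0164  0.5447 -0.4827  1.9449  0.3664  0.7369 -0.877 ]
turn (tool, deg) [ 0.0692 -0.0307  0.1268]
shift mm now-frame [-2.207  -0.0605 48.2172]  after-turn frame [-2.1812  0.0026 48.2184]
```

View pics/side6.png

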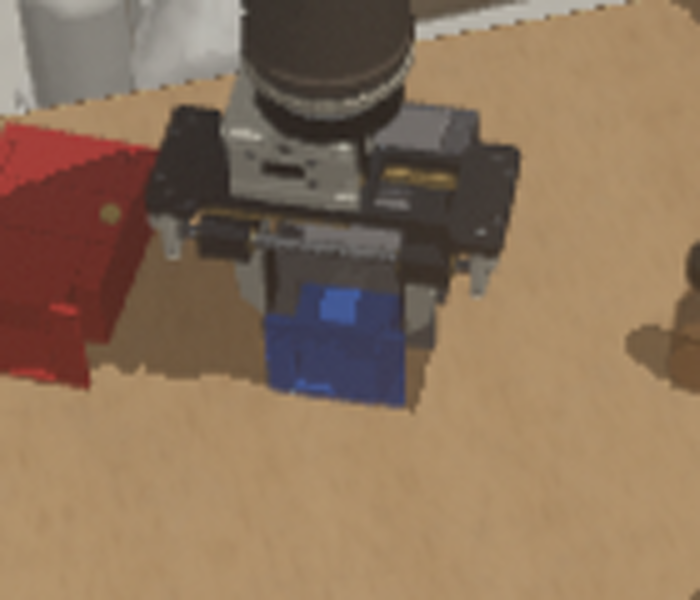

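The fingers straddle the blue body at about (250,270) and (420,300), behind the blue rim. Descending.

```bash
python3 -m pendant '[[[-0.0022,0,0.01],[0.07,0,0.12],0.075],[[0,0,0.015],[0,0,0],0.075],[[0,0,0.013],[0,0,0],0.075],[[0,0,0.01],[0,0,0],0.075],[[0,0,0],[0,0,0],0.075],[[0,0,0],[0,0,0],0.075]]'
python3 to.py 514.2 139.8 10 80.55
python3 -m pendant '[[[0,0,0],[0,0,0],0.045],[[0,0,0],[0,0,0],0.045],[[0,0,0],[0,0,0],0.045],[[0,0,0],[0,0,0],0.045],[[0,0,0],[0,0,0],0.045],[[0,0,0],[0,0,0],0.045]]' 60
python3 to.py 514.2 139.8 10 80.55
```

```text
clock: 22.08
position: [0.5138, 0.1398, 0.0096]
ee_rot: [-2.396, -2.031, 0.001]
force: [1.6, 2.6, -2.5]
width: 0.813
t 22.07 pos [513.7989 139.7953   9.6149] yaw 80.57 tilt [-0.0008  0.0004] F [ 1.5609  2.5778 -2.5456] w 0.0747 q [-0.0482  0.6146 -0.4377  1.9785  0.4216  0.6381 -0.9238]
turn (tool, deg) [-0.0486 -0.0152  0.0243]
shift mm now-frame [ 0.0705  0.3946 -0.3854]  after-turn frame [ 0.0705  0.3949 -0.3851]
clock: 22.82
position: [0.5143, 0.1398, 0.0101]
ee_rot: [-2.397, -2.031, -0.001]
force: [1.5, 4.1, 5.7]
width: 0.585
t 22.82 pos [514.3012 139.8197  10.1291] yaw 80.56 tilt [0.0004 0.0006] F [1.4984 4.1135 5.706 ] w 0.0537 q [-0.048   0.6138 -0.4378  1.9781  0.4216  0.6381 -0.9239]
turn (tool, deg) [ 0.0158 -0.0375  0.0064]
shift mm now-frame [-0.0361 -0.0966  0.1291]  after-turn frame [-0.036  -0.0966  0.1291]
```

Gripped at 53.7 mm. Now pulling.

```bash
python3 -m pendant '[[[-0.003,0,0],[0,0,0],0.045],[[-0.003,0,0],[0,0,0],0.045],[[-0.003,0,0],[0,0,0],0.045],[[-0.003,0,0],[0,0,0],0.045],[[-0.003,0,0],[0,0,0],0.045],[[-0.003,0,0],[0,0,0],0.045],[[-0.003,0,0],[0,0,0],0.045]]'; python3 to.py; python3 blue.py; python3 -m pendant '[[[-0.003,0,0],[0,0,0],0.045],[[-0.003,0,0],[0,0,0],0.045],[[-0.003,0,0],[0,0,0],0.045],[[-0.003,0,0],[0,0,0],0.045],[[-0.003,0,0],[0,0,0],0.045],[[-0.003,0,0],[0,0,0],0.045],[[-0.003,0,0],[0,0,0],0.045]]'; python3 to.py; python3 blue.py
```

```text
clock: 23.7
position: [0.5115, 0.1226, 0.0103]
ee_rot: [-2.393, -2.032, -0.008]
force: [2.8, 15.6, -0.1]
width: 0.583
t 23.7 pos [511.5163 122.5961  10.2687] yaw 80.68 tilt [0.0023 0.0053] F [ 2.8211 15.5567 -0.1185] w 0.0536 q [-0.011   0.6056 -0.4424  1.9976  0.423   0.6237 -0.8942]
 side blue 10 s range [19.2 24.  31.8] l [ 4.9 13.2] z [0.038 0.045]
clock: 24.68
position: [0.5081, 0.1019, 0.0103]
ee_rot: [-2.392, -2.032, -0.008]
force: [2.8, 15.0, -0.4]
width: 0.585
t 24.68 pos [508.0856 101.9193  10.2612] yaw 80.7 tilt [0.0024 0.0053] F [ 2.8137 15.0174 -0.367 ] w 0.0537 q [ 0.028   0.5974 -0.444   2.0164  0.4255  0.6134 -0.863 ]
 side blue 21 s range [ 7.7 21.1 74.7] l [-13.7  26.2] z [0.038 0.063]
```

```bash
python3 -m pendant '[[[-0.003,0,0],[0,0,0],0.045],[[-0.003,0,0],[0,0,0],0.045],[[-0.003,0,0],[0,0,0],0.045],[[-0.003,0,0],[0,0,0],0.045],[[-0.003,0,0],[0,0,0],0.045],[[-0.003,0,0],[0,0,0],0.045],[[-0.003,0,0],[0,0,0],0.045],[[-0.003,0,0],[0,0,0],0.045]]'; python3 to.py; python3 -m pendant '[[[-0.003,0,0],[0,0,0],0.045],[[-0.003,0,0],[0,0,0],0.045],[[-0.003,0,0],[0,0,0],0.045],[[-0.003,0,0],[0,0,0],0.045],[[-0.003,0,0],[0,0,0],0.045],[[-0.003,0,0],[0,0,0],0.045],[[-0.004,0,0],[0,0,0],0.045],[[-0.005,0,0],[0,0,0],0.045],[[-0.006,0,0],[0,0,0],0.045],[[-0.006,0,0],[0,0,0],0.045]]'; python3 to.py;python3 -m pendant '[[[-0.005,0,0],[0,0,0],0.045],[[-0.005,0,0],[0,0,0],0.045],[[0,0,0],[0,0,0],0.045]]'; python3 to.py; python3 blue.py
python3 - <<'E'
from h import *
for n in("top","side"):
    im,w=cloud(n); c=(225,235) if n=="top" else (270,190)
    cv2.imwrite(f"pics/{n}7.png",cv2.resize(im[c[1]-60:c[1]+60,c[0]-70:c[0]+70],None,fx=4,fy=4,interpolation=2)[:,:,::-1])
E
```

```text
clock: 25.78
position: [0.5043, 0.0782, 0.0103]
ee_rot: [-2.392, -2.032, -0.008]
force: [2.5, 14.3, -1.0]
width: 0.585
t 25.77 pos [504.2523  78.2412  10.2576] yaw 80.7 tilt [0.0025 0.0052] F [ 2.4944 14.2937 -1.0112] w 0.0537 q [ 0.0738  0.5892 -0.4459  2.0354  0.4284  0.6029 -0.8256]
clock: 27.02
position: [0.4971, 0.0362, 0.0101]
ee_rot: [-2.397, -2.031, -0.001]
force: [0.6, 3.5, 6.2]
width: 0.584
t 27.02 pos [497.1422  36.1551  10.1281] yaw 80.55 tilt [0.0006 0.0007] F [0.5769 3.4822 6.159 ] w 0.0536 q [ 0.1523  0.5777 -0.4455  2.0617  0.4345  0.5916 -0.7606]
clock: 27.4
position: [0.4954, 0.0257, 0.0101]
ee_rot: [2.397, 2.03, 0.0]
force: [1.0, 3.0, 6.0]
width: 0.587
t 27.4 pos [495.4364  25.6635  10.1149] yaw 80.52 tilt [ 0.0004 -0.0001] F [1.0375 3.0162 5.9653] w 0.0539 q [ 0.1728  0.5753 -0.4456  2.0672  0.436   0.5891 -0.7434]
 side blue 74 s range [ 32.4  53.3 130.8] l [-19.2  28.2] z [0.036 0.047]
 top blue 118 s range [32.7 46.  72.6] l [-27.5   8.5] z [0.034 0.047]
```

View pics/side7.png

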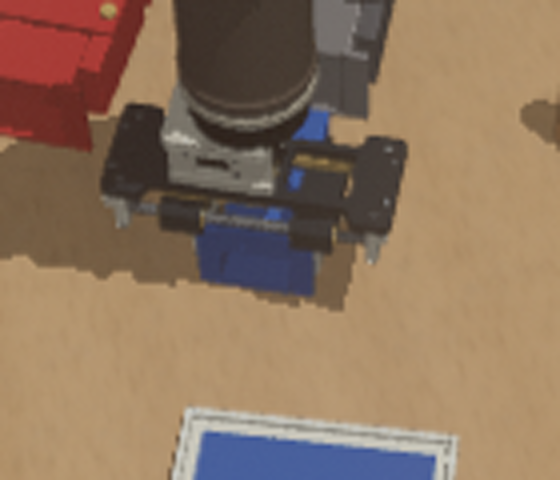

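View pics/top7.png

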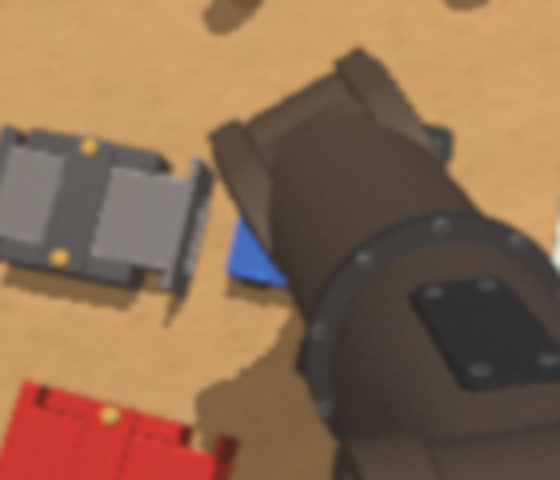

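Blue is clear of the grey mouth, with its tail at about (258,250) in the top crop, s≈32 mm. Lift, then rotate.

```bash
python3 -m pendant '[[[0,0,-0.005],[0,0,0],0.045],[[0,0,-0.01],[0,0,0],0.045],[[0,0,-0.02],[0,0,0],0.045],[[0,0,-0.02],[0,0,0],0.045],[[0,0,-0.015],[0,0,0],0.045],[[0,0,-0.01],[0,0,0],0.045]]'
python3 -m pendant '[[[0,0,0],[0,0,4],0.045],[[0,0,0],[0,0,9],0.045],[[0,0,0],[0,0,9],0.045],[[0,0,0],[0,0,9],0.045],[[0,0,0],[0,0,9],0.045],[[0,0,0],[0,0,9],0.045],[[0,0,0],[0,0,9],0.045],[[0,0,0],[0,0,9],0.045],[[0,0,0],[0,0,9],0.045],[[0,0,0],[0,0,9],0.045]]'
python3 -m pendant '[[[0,0,0],[0,0,2],0.045],[[0,0,0],[0,0,0],0.045]]'
python3 to.py 486.3 -169.6 90 -6.7
```

```text
clock: 28.35
position: [0.4951, 0.0257, 0.0906]
ee_rot: [2.397, 2.03, -0.0]
force: [-0.9, 0.3, -1.8]
width: 0.584
clock: 29.6
position: [0.4947, 0.026, 0.0896]
ee_rot: [-3.139, 0.13, 0.002]
force: [-0.7, 0.3, -1.9]
width: 0.585
clock: 29.85
position: [0.4949, 0.0261, 0.0897]
ee_rot: [-3.137, 0.173, 0.001]
force: [0.8, 0.6, -2.1]
width: 0.582
t 29.85 pos [494.936   26.0576  89.6786] yaw -6.3 tilt [-0.0008  0.    ] F [ 0.7659  0.5961 -2.0655] w 0.0534 q [-0.0493  0.4046 -0.1434  2.0301  0.0858  0.7132 -1.927 ]
turn (tool, deg) [0.0025 0.0448 0.3994]
shift mm now-frame [ 12.8882 195.4235  -0.3233]  after-turn frame [ 14.2505 195.3289  -0.3214]
```

```bash
python3 -m pendant '[[[0.001,0.015,0],[0,0,0.4],0.045],[[0.003,0.035,0],[0,0,0],0.045],[[0.003,0.04,0],[0,0,0],0.045],[[0.003,0.04,0],[0,0,0],0.045],[[0.003,0.035,0],[0,0,0],0.045],[[0.0012,0.02,0],[0,0,0],0.045],[[0,0.01,0],[0,0,0],0.045],[[0,0,0],[0,0,0],0.045],[[0,0,0],[0,0,0],0.045]]'
python3 to.py 486.3 -169.6 15.5 -6.7
python3 - <<'E'
from h import *
for n in("top","side"):
    im,w=cloud(n); c=(310,235) if n=="top" else (270,260)
    cv2.imwrite(f"pics/{n}8.png",cv2.resize(im[c[1]-60:c[1]+60,c[0]-70:c[0]+70],None,fx=4,fy=4,interpolation=2)[:,:,::-1])
E
```

```text
clock: 30.98
position: [0.4861, -0.1683, 0.0897]
ee_rot: [-3.135, 0.185, 0.001]
force: [-0.6, 0.2, -1.8]
width: 0.586
t 30.98 pos [ 486.1434 -168.2775   89.7126] yaw -6.77 tilt [-0.0004  0.0007] F [-0.6475  0.1807 -1.8489] w 0.0538 q [ 0.3139  0.4271 -0.1104  1.9881  0.0675  0.7304 -1.526 ]
turn (tool, deg) [-0.0394  0.0264 -0.0701]
shift mm now-frame [ 0.3456  1.3459 74.2115]  after-turn frame [ 0.3098  1.2952 74.2126]
```

View pics/side8.png

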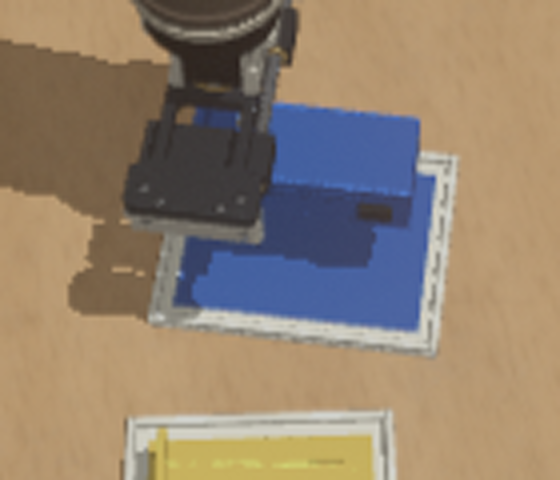

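View pics/top8.png

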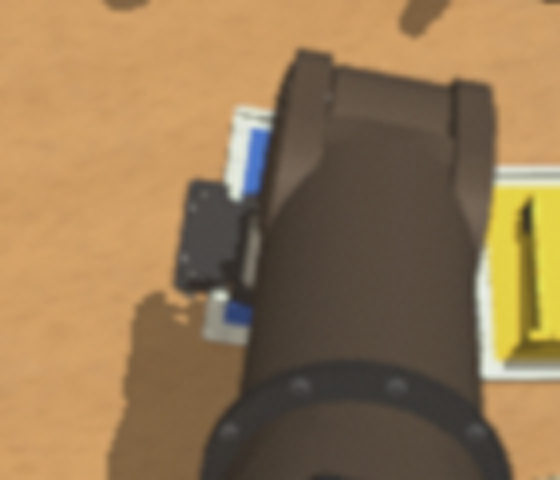

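Blue is aligned over the blue tray, with its tail at about (400,160) in the side crop. Lowering it.

```bash
python3 -m pendant '[[[0.0003,0.0013,0.01],[0,0,0],0.045],[[0,0,0.02],[0,0,0],0.045],[[0,0,0.02],[0,0,0],0.045],[[0,0,0.01],[0,0,0],0.045],[[0,0,0.006],[0,0,0],0.045],[[0,0,0.003],[0,0,0],0.045],[[0,0,0.002],[0,0,0],0.045],[[0,0,0.001],[0,0,0],0.045],[[0,0,0],[0,0,0],0.045]]'
python3 to.py 486.3 -169.6 15.5 -6.7
```

```text
clock: 32.2
position: [0.4863, -0.1707, 0.0179]
ee_rot: [-3.136, 0.188, 0.0]
force: [-0.4, 0.4, -1.9]
width: 0.587
t 32.2 pos [ 486.2906 -170.6545   17.9095] yaw -6.86 tilt [-0.      0.0001] F [-0.4298  0.3981 -1.8961] w 0.0539 q [ 0.3048  0.541  -0.0955  2.0382  0.0915  0.5663 -1.5449]
turn (tool, deg) [-0.0049  0.0027 -0.1574]
shift mm now-frame [-0.1165 -1.0478  2.4096]  after-turn frame [-0.1137 -1.0484  2.4095]
```

```bash
python3 -m pendant '[[[0,-0.001,0.0014],[0,0,0],0.045],[[0,0,0.0014],[0,0,0],0.045],[[0,0,0],[0,0,0],0.045],[[0,0,0],[0,0,0],0.045]]'
python3 to.py
python3 -m pendant '[[[0,0,0],[0,0,0],0.058],[[0,0,0],[0,0,0],0.062],[[0,0,0],[0,0,0],0.072],[[0,0,0],[0,0,0],0.072],[[0,0,0],[0,0,0],0.072]]'
python3 to.py
python3 -m pendant '[[[0,0,-0.005],[0,0,0],0.072],[[0,0,-0.02],[0,0,0],0.072],[[0,0,-0.04],[0,0,0],0.072],[[0,0,-0.04],[0,0,0],0.072],[[0,0,-0.04],[0,0,0],0.072],[[-0.05,0,-0.02],[0,0,0],0.072],[[-0.05,0,-0.02],[0,0,0],0.072],[[0,0,0],[0,0,0],0.072]]'
python3 - <<'E'
from h import *
for n in("top","side"):
    im,w=cloud(n); c=(300,235) if n=="top" else (280,250)
    cv2.imwrite(f"pics/{n}9.png",cv2.resize(im[c[1]-100:c[1]+100,c[0]-130:c[0]+130],None,fx=3,fy=3,interpolation=2)[:,:,::-1])
E
python3 to.py
```

```text
clock: 32.7
position: [0.4864, -0.1695, 0.0151]
ee_rot: [-3.136, 0.188, 0.0]
force: [-1.6, 1.3, 4.9]
width: 0.583
t 32.7 pos [ 486.3898 -169.4957   15.099 ] yaw -6.85 tilt [-0.0002  0.0002] F [-1.5503  1.2612  4.9369] w 0.0535 q [ 0.3021  0.5456 -0.0948  2.0403  0.0923  0.5599 -1.5476]
clock: 33.33
position: [0.4864, -0.1696, 0.0149]
ee_rot: [-3.136, 0.188, 0.0]
force: [0.9, 0.8, -0.2]
width: 0.784
t 33.33 pos [ 486.3986 -169.6165   14.9246] yaw -6.85 tilt [-0.0002  0.0001] F [ 0.9131  0.8069 -0.1887] w 0.0719 q [ 0.3021  0.5459 -0.0946  2.0403  0.0924  0.5595 -1.5475]
clock: 34.33
position: [0.3842, -0.1578, 0.2014]
ee_rot: [3.135, -0.19, 0.001]
force: [0.6, -0.4, -0.4]
width: 0.785
t 34.42 pos [ 387.1835 -157.8941  200.6438] yaw -6.88 tilt [ 0.0012 -0.0005] F [ 0.4126 -0.271  -0.3496] w 0.0719 q [ 0.3725  0.1335 -0.1258  2.0727  0.0209  0.9353 -1.4555]
```

View pics/side9.png

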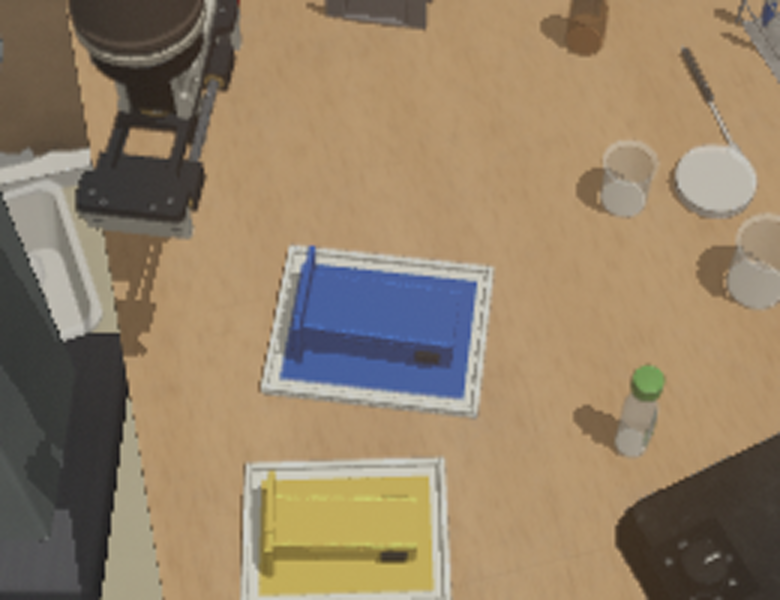

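View pics/top9.png

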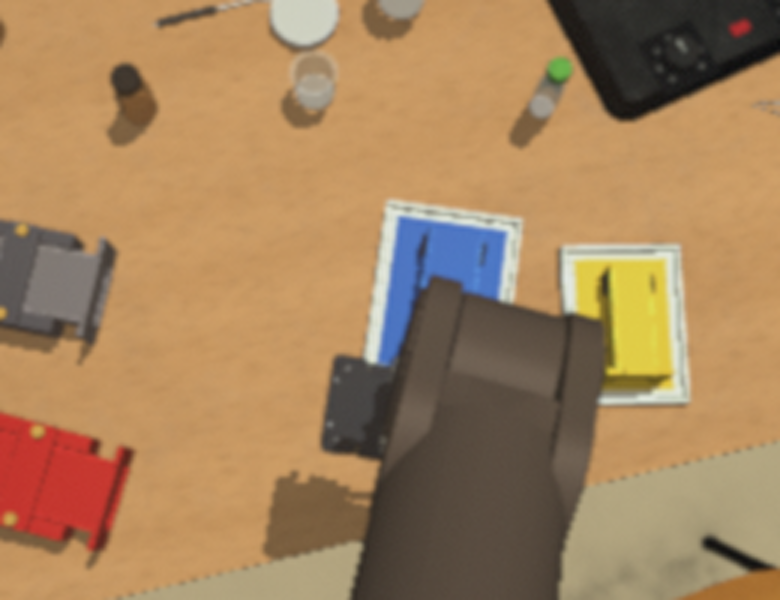

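Both pots lie lengthways inside their trays: blue at about (375,315) and yellow at (345,525) in the side crop. The arm is well clear and the bystanders look unmoved. I'll check the numbers, then hand in.

```bash
python3 - <<'E'
from h import *
np.set_printoptions(precision=4,suppress=True)
for n in("side","top"):
    im,w=cloud(n)
    for l in("small_center","medium_center","amber_vial_center","beaker_center","green_bottle_center"):
        for r in arm.masks_of(n,l)[:1]:
            q=w[r["pixels"]]; q=q[~np.isnan(q[:,0])]; q2=q[q[:,2]>.02]; print(n,l,round(r["conf"],2),np.median(q2,0),np.percentile(q2[:,2],97))
# tops of bodies along x
im,w=cloud("side")
for nm,c,h,y in(("small",[.5095,-.357],np.radians(2.3),.02),("medium",[.533,-.175],np.radians(-6.7),.027)):
    D=w[...,:2]-c; e=np.array([np.cos(h),np.sin(h)]); s=D@e; l=D@[-e[1],e[0]]
    k=(abs(l)<y-.004)&(w[...,2]>.03)
    for a in(-.065,-.06,-.05,-.03,0,.03,.05,.06): 
        m=k&(abs(s-a)<.005)
        if m.sum(): print(nm,a,m.sum(),np.median(w[...,2][m]).round(4), np.median(l[m]).round(4))
E
python3 to.py
```

```text
side small_center 0.96 [ 0.5064 -0.3633  0.0373] 0.06195100637680195
side medium_center 0.92 [ 0.5287 -0.1846  0.0442] 0.06612836963661355
side amber_vial_center 0.89 [0.7212 0.1342 0.0596] 0.09901781269793215
side beaker_center 0.73 [ 0.7481 -0.0293  0.0419] 0.05786796163128045
side green_bottle_center 0.87 [ 0.736  -0.2836  0.0782] 0.11869383833225575
top small_center 0.74 [ 0.5033 -0.3571  0.0388] 0.06403833462721797
top medium_center 0.86 [ 0.5702 -0.1815  0.044 ] 0.04929364820241731
top amber_vial_center 0.7 [0.7126 0.1411 0.0676] 0.1012022252090256
top beaker_center 0.49 [ 0.7509 -0.0324  0.0437] 0.05981594820951992
top green_bottle_center 0.69 [ 0.73   -0.2716  0.0836] 0.1201595629692123
small -0.06 2 0.0652 -0.0139
small -0.05 72 0.044 0.0013
small -0.03 52 0.04 -0.0009
small 0 53 0.0385 -0.0013
small 0.03 57 0.0357 -0.0016
small 0.05 54 0.035 -0.0002
small 0.06 12 0.0348 -0.0001
medium -0.065 27 0.0666 -0.0005
medium -0.06 83 0.0628 -0.0014
medium -0.05 65 0.0465 -0.0015
medium -0.03 60 0.046 0.0008
medium 0 68 0.0442 0.0005
medium 0.03 67 0.0433 0.0009
medium 0.05 65 0.0434 0.001
medium 0.06 66 0.0426 -0.0014
t 35.08 pos [ 387.1218 -157.6979  199.8816] yaw -6.85 tilt [-0.0005  0.0002] F [-0.0636  0.5955 -0.5074] w 0.0721 q [ 0.3721  0.1353 -0.1258  2.0726  0.0209  0.9354 -1.4554]
```

```bash
python3 -c "
from cell import arm
print(arm.sign_off())"
```

```text
the job is handed in; nothing more can be done
None
```

I pulled the yellow pot out first, at about 8 N, and the blue pot stayed where it was: a refit put it within about 1 mm of its first measured position. I laid the yellow pot in the yellow-floored tray, then pulled the blue pot out at about 15 N and laid it in the blue-floored tray. I let go of both and handed in with the clock near 35 s of the 62 s.

**Last checks:**
- **Pots:** both lie lengthways in their trays, same side down, within about 2 mm of the centreline. The body tops slope down to the tail, as expected with the tail lying on the floor: about 3° for the yellow pot and 2° for the blue.
- **Bystanders:** the vial and the bottle measured the same as at the start.
- **One disagreement:** the beaker read about 4–7 mm off in y. The final reading left out points below 20 mm, so I put it down to that and the clear glass. In the side picture it sits on the same pixel as at the start, and the arm never went near it.
- **Arm:** it was about 0.2 m up, touching nothing.

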